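Tip the test tubes off the sorting board, then put the forceps in the dissecting tray

ROBOT

A 7-joint arm with a two-finger parallel gripper is mounted at the origin on a cart in front of the work surface, level with it; the furniture and walls round the work are solid. World frame = base frame: x ahead of the robot, y to its left, z up, the work surface at z = 0. Lengths are in m, angles in rad, forces in N, time in s.
With the tool pointing down it reaches from about 0.4 to 0.85 m from the base axis. Payload 10.4 kg.
Tool frame: the origin (TCP) lies midway between the tips of the shut fingers; the grasp point (between the pads) lies 19 mm behind it; z points along the fingers, x is the direction in which the jaws open and shut, and the axes are right-handed (so a half turn about z gives the same grasp; the last joint's range is limited). The gripper opens to 85 mm and grips with 20 to 120 N. Pads are 22 mm wide; open, the fingers measure 114 mm over their backs; the gripper's body (76 mm by 85 mm) begins 54 mm behind the grasp point. The pads swing forward as they close: fully open they stand 13 mm farther back than shut.
Start: joints at [-1.154, 0.332, -0.065, 1.46, 0.022, 1.35, -0.088], TCP at [0.266, 0.566, 0.231] pointing down, gripper open.
Joint ranges: [-2.6, 2.6], [-0.5, 2.12], [-1.47, 1.34], [0.16, 2.42], [-1.27, 4.41], [0.06, 2.06], [-2.6, 2.6]. Speed limits (rad/s): [2.22, 2.22, 2.79, 2.79, 3.14, 3.14, 3.14].

INTERFACE

Orientations are given as [roll, pitch, yaw] about the fixed x, y, z axes, in that order (R = Rz(yaw) Ry(pitch) Rx(roll)).
In Python, from workcell import manip gives the robot as it stands. The module is installed in compiled form; this text tells all that it offers.
- The arm moves only by the shell command python3 -m jog 'ROWS' [FORCE]. ROWS is JSON, a list that holds one entry, the list of rows, each a list of 7 numbers: the shift along the world's x, y, z in m, then the turn, a rotation vector about the world's x, y, z in degrees, then the closure in counts, from 0 (fully open) to 255 (shut). In form: [[[x, y, z, ax, ay, az, jaw], ...]]. A call has 1 to 10 rows; each row shifts and turns the commanded pose from where the row before left it; what a row does not reach is not made up. A row lasts 1/12 s, in which the tool goes at most 41.7 mm and 7.16 degrees, less where a joint would pass 70% of its speed; a pose out of reach is approached as far as the arm can. A call with a gripper value outside its range is refused whole. The fingers move at their own pace and stop on an object; FORCE is the grip in N (left out, the last holds). Time passes only in rows, so rows that do not move let the fingers close. It gives the time, the measured TCP pose, the force and the opening at its end, in the units of the state.
- manip.observe(): the state, without advancing time (a new reading comes with each control period).
- manip.get_image(name): name is "scene" or "top"; returns the picture (400x640x3 uint8, red, green, blue); there is no depth.
- manip.calibration(name): a dict with "camera_matrix" (3x3 intrinsics, pixels), "R" (3x3) and "t" (3): a world point X has camera coordinates R X + t. Camera axes: x right, y down, z forward; pixel columns grow to the right and rows downward; lengths in m; the calibration is good to about 2 mm. A picture is of the moment at which its call begins. calibration takes no time and is no camera call.
- manip.sign_off(): hands the job in, once; it reports no verdict.
The state is a dict: "time": time; "q": joint angles; "qvel": joint speeds; "joint_torque": joint torques, N m; "position": TCP position; "eef_rot": TCP orientation; "ft_force": force on the tool from outside, world axes, zero at the start; "torque": the same for the moment, N m; "finger_gap": finger opening in m.
Only numpy, scipy, OpenCV 4.12 (cv2) and the standard library are available. Lean on these libraries where they do the work, as an engineer would, in place of code of your own. Each camera call takes 0.05 s, during which the arm holds its last target.

TASK

Tilt the tipping board gently with its lever so that both test tubes roll into the trough behind it while the two pairs of steel forceps stay on the board; do not touch the tubes. Then let the board come back level and lay both pairs of forceps flat on the wax inside the big dissecting tray. Leave the other things on the bench where they are.

Things in the scene. Friction and masses are not known exactly. Their poses are not given: they have to be found in the camera images.
- stand: Fixed aluminium stand of the tipping board, 330 x 360 mm foot. Origin on the bench under the middle of the board's pivot line. Its x axis points (level) from the board to the trough, the way the tubes roll; y runs along the pivot towards the lever; z up.
- board_top (a point): Middle of the board's top face (dark grey mat, 220 mm along the stand's x, 316 mm along y), 74 mm above the bench when level, 12 mm above the pivot line; tips with the board. Rails 8 mm high along its two short (y) sides; near and far edges open. Tubes lie on the far half, forceps on the near half; pressing down on the near half does not move the level board (it is on its stop).
- lever_knob (a point): Centre of the black ball knob, 28 mm across, on top of the upright steel lever (rod 10 mm thick) that is fixed to the board at its +y side, 188 mm from the board's middle. The knob is 125 mm above the pivot line (187 mm above the bench) when level and moves towards +x of the stand as the board tips, about 12 mm for each 0.1 rad. Free space all round it: it can be pushed with the shut fingers.
- board (a joint): Tip angle of the board, rad: 0 level (rests on its stop), grows to 0.5 at the other stop as the lever is pushed towards the trough. A damped spring brings it back level: at the knob about 2.5 N to start, 4 to 5 N at 0.25 rad; it returns by itself within about 1 s when let go. Tubes begin to roll at about 0.1 rad and are off within about 2 s at 0.2 to 0.3 rad; the flat forceps begin to slide somewhere from 0.4 rad on.
- trough (a point): Middle of the floor of the catch trough, 11 mm above the bench, 161 mm from the pivot along the stand's x. Axes as the stand. Inside 90 mm (x) by 340 mm (y), far wall 57 mm high, end walls 42 mm, near wall 23 mm.
- tube_a_mid (a point): Centre of one clear empty glass test tube, 130 mm long, 20 mm thick, lying across the board (its own z axis lies along the tube, roughly along the stand's y).
- tube_b_mid (a point): Centre of the other test tube, exactly alike.
- forceps_a_mid (a point): Centre of one pair of steel forceps, half-way up: 123 mm long (own y axis), 15 mm wide at the middle (own x axis), 10 mm high, about 22 g; rigid (does not squeeze shut). Lies flat on the near half of the board, its length roughly along the stand's y; grip across the middle.
- forceps_b_mid (a point): Centre of the other pair of forceps, exactly alike, beside the first.
- dish: Fixed galvanised dissecting tray with a flat brown wax bed, 272 mm (own x) by 406 mm (own y), 32 mm high. Origin on the bench under its middle. Wax surface 23 mm above the bench, inside the rim 250 x 384 mm; the rim stands 9 mm above the wax.
- jar: Bystander: glass sample jar with black lid, 55 mm across, 82 mm high, standing; origin at the middle of its underside.
- dropper: Bystander: brown glass dropping bottle with black pipette cap, 39 mm across, 120 mm high, standing; origin at the middle of its underside.
- rubber: Bystander: eraser, 21 x 47 x 12 mm, origin at the middle of its underside.

How it is judged:
On the way:
1. both test tubes lie in the trough while both pairs of forceps are still on the board (x of tube_a_mid in the frame of trough between -0.046 and 0.046 m and y of tube_a_mid in the frame of trough between -0.112 and 0.112 m and z of tube_a_mid in the frame of trough between -0.005 and 0.04 m and x of tube_b_mid in the frame of trough between -0.046 and 0.046 m and y of tube_b_mid in the frame of trough between -0.112 and 0.112 m and z of tube_b_mid in the frame of trough between -0.005 and 0.04 m and x of forceps_a_mid in the frame of board_top between -0.11 and 0.11 m and y of forceps_a_mid in the frame of board_top between -0.15 and 0.15 m and z of forceps_a_mid in the frame of board_top between -0.01 and 0.025 m and x of forceps_b_mid in the frame of board_top between -0.11 and 0.11 m and y of forceps_b_mid in the frame of board_top between -0.15 and 0.15 m and z of forceps_b_mid in the frame of board_top between -0.01 and 0.025 m), for 0.2 s.
At the end, for the whole second after the job is handed in: Both tubes lie in the trough; the board is level (within 0.05 rad); both pairs of forceps lie flat (within 0.15 rad) on the wax, centres inside the dissecting tray's rim; all at rest and released (x of tube_a_mid in the frame of trough between -0.046 and 0.046 m and y of tube_a_mid in the frame of trough between -0.112 and 0.112 m and z of tube_a_mid in the frame of trough between -0.005 and 0.04 m and x of tube_b_mid in the frame of trough between -0.046 and 0.046 m and y of tube_b_mid in the frame of trough between -0.112 and 0.112 m and z of tube_b_mid in the frame of trough between -0.005 and 0.04 m and x of forceps_a_mid in the frame of dish between -0.125 and 0.125 m and y of forceps_a_mid in the frame of dish between -0.19 and 0.19 m and z of forceps_a_mid in the frame of dish between 0.018 and 0.04 m and angle between each of forceps_a_mid, forceps_b_mid's own z axis and vertical below 0.15 rad and x of forceps_b_mid in the frame of dish between -0.125 and 0.125 m and y of forceps_b_mid in the frame of dish between -0.19 and 0.19 m and z of forceps_b_mid in the frame of dish between 0.018 and 0.04 m and value of joint board below 0.05 rad and linear speed of each of tube_a, tube_b, forceps_a, forceps_b below 0.03 m/s); the robot touches nothing.
It fails at once if a test tube is touched by the robot (contact force between any of the fingers, the arm and tube_a above 0.3 N or contact force between any of the fingers, the arm and tube_b above 0.3 N).
It fails at once if the board is whipped over (tipping faster than 2.5 rad/s) (velocity of joint board above 2.5 rad/s).
It fails at once if the jar, the dropping bottle or the eraser is moved by more than 30 mm (distance of any of jar, dropper, rubber from where it was at the start of the episode above 0.03 m).
It also fails if it takes over 72 s, if anything falls off the work surface, if the arm or the gripper's body presses on something with over 40 N, if the wrist force passes 120 N, or if a joint passes its speed limit or range.

## Working session

There is one attempt and no reset: what is moved stays moved. The work goes in short steps, Python scripts to look and compute and a shell command to move; the robot and the scene stay as the last step left them, time stands still between calls to the robot, and variables do not carry over. Pictures are saved under pics/ and viewed, and the job is handed in when it is done.

```bash
mkdir -p pics; python3 - <<'E'
from workcell import manip
import cv2
s=manip.observe()
print(s['time'],s['position'],s['eef_rot'],s['finger_gap'],s['ft_force'])
for n in('scene','top'):
    im=manip.get_image(n); cv2.imwrite(f'pics/{n}0.png',im[:,:,::-1])
    c=manip.calibration(n); print(n,c)
E
```

```text
0.0 [0.26594494 0.56517037 0.23050086] [3.14150655e+00 1.44507023e-03 1.13103973e+00] 0.0855500284460213 [-0.6641269   0.08705493  0.10638988]
scene {'camera_matrix': array([[400.60007843,   0.        , 321.47746773],
       [  0.        , 400.60007843, 194.67458575],
       [  0.        ,   0.        ,   1.        ]]), 'R': array([[ 0.77208452, -0.63549034, -0.00612641],
       [-0.47950385, -0.57618904, -0.66187782],
       [ 0.41708699,  0.51396326, -0.7495867 ]]), 't': array([-0.2648846 ,  0.43236779,  0.68024827])}
top {'camera_matrix': array([[381.0973051 ,   0.        , 323.63810186],
       [  0.        , 381.0973051 , 198.29046502],
       [  0.        ,   0.        ,   1.        ]]), 'R': array([[-0.070137  , -0.99752215,  0.0055102 ],
       [-0.97468284,  0.06735341, -0.21320619],
       [ 0.21230677, -0.02032434, -0.97699169]]), 't': array([0.20705982, 0.52462984, 0.86443571])}
```

View pics/scene0.png

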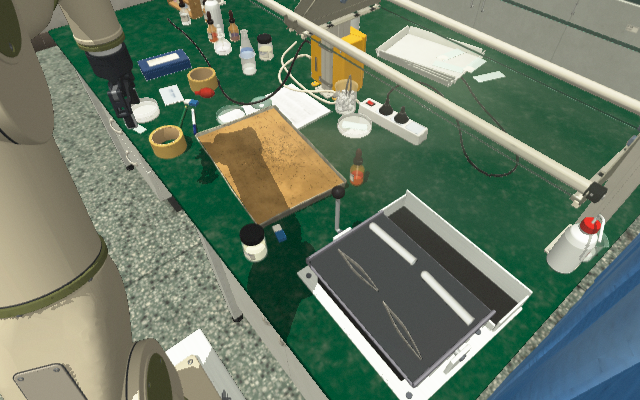

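View pics/top0.png

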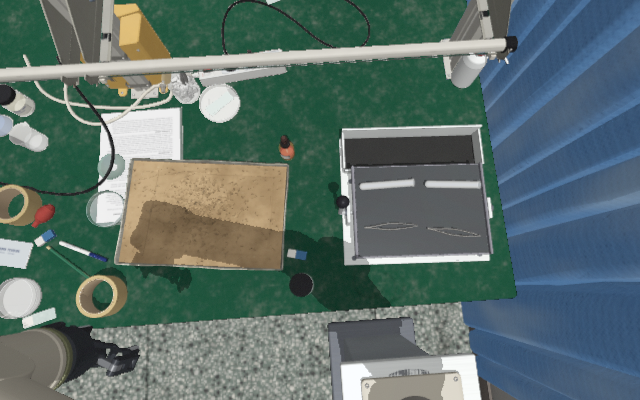

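```bash
cat > h.py <<'E'
import numpy as np,cv2
from workcell import manip
def ray(n,u,v):
    c=manip.calibration(n);K,R,t=c['camera_matrix'],c['R'],c['t']
    d=R.T@np.linalg.inv(K)@[u,v,1]; return -R.T@t,d
def pz(n,u,v,z):
    o,d=ray(n,u,v); return o+d*(z-o[2])/d[2]
def proj(n,X):
    c=manip.calibration(n);p=c['camera_matrix']@(c['R']@np.array(X)+c['t']);return p[:2]/p[2]
def tri(a,b):
    o1,d1=ray('scene',*a);o2,d2=ray('top',*b)
    s=np.linalg.lstsq(np.c_[d1,-d2],o2-o1,rcond=None)[0]
    p,q=o1+s[0]*d1,o2+s[1]*d2; return (p+q)/2,np.linalg.norm(p-q)
def crop(src,dst,x0,y0,x1,y1,k):
    im=cv2.imread(src)[y0:y1,x0:x1]; cv2.imwrite(dst,cv2.resize(im,None,fx=k,fy=k,interpolation=cv2.INTER_CUBIC))
E
python3 - <<'E'
from h import *
crop('pics/top0.png','pics/topc.png',320,115,510,275,4)
crop('pics/scene0.png','pics/scenec.png',290,170,540,400,3)
print('knob',tri((338,191),(342,202)))
print('bar', tri((590,190),(505,45)))
print('base',proj('top',[0,0,0]),proj('scene',[0,0,0]))
E
```

```text
knob (array([0.49950726, 0.13537115, 0.18480384]), np.float64(0.0003894869420715487))
bar (array([ 0.77237492, -0.20448866,  0.28442897]), np.float64(0.0020448246461090887))
base [414.92301464 429.58009756] [165.48619975 449.29716484]
```

View pics/topc.png

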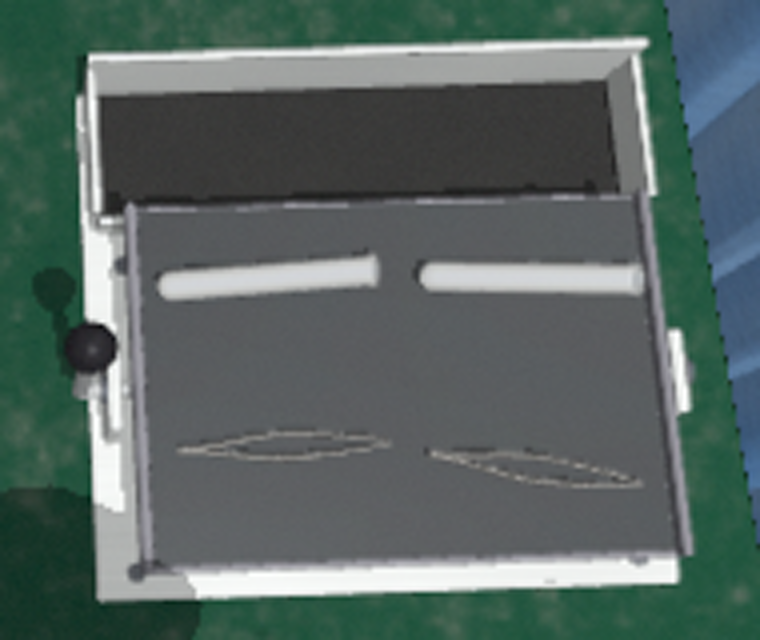

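View pics/scenec.png

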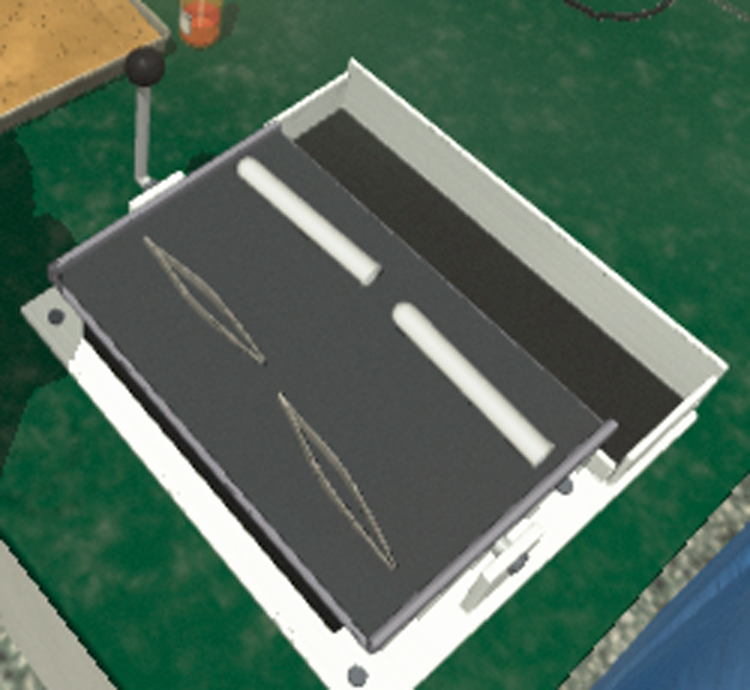

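```bash
python3 - <<'E'
from h import *
c=lambda u,v:(320+u/4,115+v/4)
s=lambda u,v:(290+u/3,170+v/3)
np.set_printoptions(precision=4,suppress=True)
for nm,a,b,sa,sb in(('fa',(177,450),(392,443),(145,238),(263,362)),('fb',(428,453),(642,484),(281,395),(394,567))):
    A=pz('top',*c(*a),.079);B=pz('top',*c(*b),.079)
    d=A-B
    print(nm,A,B,(A+B)/2,np.linalg.norm(d),'angle of length',np.degrees(np.arctan2(d[1],d[0])))
    A=pz('scene',*s(*sa),.079);B=pz('scene',*s(*sb),.079);d=A-B
    print(' s',A,B,(A+B)/2,np.linalg.norm(d),np.degrees(np.arctan2(d[1],d[0])))
P=[pz('top',*c(*p),.074+.008) for p in((130,205),(648,197),(690,552),(148,570))]
print('board corners',P)
print('knob',tri(s(145,67),c(90,348)))
print('dish', [pz('top',u,v,.032) for u,v in((132,158),(288,163),(283,270),(116,264))])
print('jar lid',pz('top',301,285,.082),'rubber',pz('top',298,254,.012),'dropper',pz('top',286,157,0))
for u,v in((600,195),(400,80),(300,20)): print(pz('scene',u,v,.284))
for u,v in((505,45),(300,58),(10,73)): print(pz('top',u,v,.284))
E
```

```text
fa [0.4572 0.0816 0.079 ] [ 0.4526 -0.0433  0.079 ] [0.4549 0.0191 0.079 ] 0.12495010977622743 angle of length 87.89672938547007
 s [0.4552 0.0791 0.079 ] [ 0.4512 -0.0431  0.079 ] [0.4532 0.018  0.079 ] 0.12233670836662204 88.0950206518393
fb [ 0.4454 -0.0634  0.079 ] [ 0.4189 -0.1845  0.079 ] [ 0.4321 -0.124   0.079 ] 0.12397539374237111 angle of length 77.67002679194121
 s [ 0.4436 -0.0671  0.079 ] [ 0.417  -0.1854  0.079 ] [ 0.4303 -0.1263  0.079 ] 0.12125502736906915 77.31685371561261
board corners [array([0.6055, 0.0963, 0.082 ]), array([ 0.5893, -0.2141,  0.082 ]), array([ 0.3782, -0.2045,  0.082 ]), array([0.3897, 0.1047, 0.082 ])]
knob (array([0.4999, 0.1342, 0.1815]), np.float64(0.000132994882022298))
dish [array([0.6805, 0.6461, 0.032 ]), array([0.6403, 0.2531, 0.032 ]), array([0.3754, 0.2783, 0.032 ]), array([0.4172, 0.6744, 0.032 ])]
jar lid [0.3378 0.235  0.082 ] rubber [0.4121 0.2417 0.012 ] dropper [0.6675 0.2597 0.    ]
[ 0.7733 -0.2203  0.284 ]
[0.7699 0.2353 0.284 ]
[0.7761 0.6168 0.284 ]
[ 0.7737 -0.2056  0.284 ]
[0.7721 0.2013 0.284 ]
[0.7772 0.7621 0.284 ]
```

```bash
python3 -m jog '[[[0.0075,-0.0215,-0.001,0,0,-3.4,255],[0.0075,-0.0215,-0.001,0,0,-3.4,255],[0.0075,-0.0215,-0.001,0,0,-3.4,255],[0.0075,-0.0215,-0.001,0,0,-3.4,255],[0.0075,-0.0215,-0.001,0,0,-3.4,255],[0.0075,-0.0215,-0.001,0,0,-3.4,255],[0.0075,-0.0215,-0.001,0,0,-3.4,255],[0.0075,-0.0215,-0.001,0,0,-3.4,255],[0.0075,-0.0215,-0.001,0,0,-3.4,255],[0.0075,-0.0215,-0.001,0,0,-3.4,255]]]' 40
python3 -m jog '[[[0.0075,-0.0215,-0.003,0,0,-3.4,255],[0.0075,-0.0215,-0.003,0,0,-3.4,255],[0.0075,-0.0215,-0.003,0,0,-3.4,255],[0.0075,-0.0215,-0.003,0,0,-3.4,255],[0.0075,-0.0215,-0.003,0,0,-3.4,255],[0.0075,-0.0215,-0.003,0,0,-3.4,255],[0.0075,-0.0215,-0.003,0,0,-3.4,255],[0.0075,-0.0215,-0.003,0,0,-3.4,255],[0.0075,-0.0215,-0.003,0,0,-3.4,255],[0.0075,-0.0215,-0.003,0,0,-3.4,255]]]'
```

```text
time: 0.93
position: [0.3412, 0.3493, 0.221]
eef_rot: [3.141, 0.0, 0.535]
ft_force: [0.8, 0.0, -0.5]
finger_gap: 0.0001
time: 1.77
position: [0.4166, 0.1333, 0.1911]
eef_rot: [-3.141, -0.0, -0.062]
ft_force: [0.4, -0.2, -0.3]
finger_gap: -0.0
```

```bash
python3 -m jog '[[[0.006,0,-0.002,0,0,0,255],[0.006,0,-0.002,0,0,0,255],[0.006,0,-0.002,0,0,0,255],[0.006,0,-0.002,0,0,0,255],[0.006,0,-0.002,0,0,0,255],[0.006,0,-0.002,0,0,0,255],[0.006,0,-0.002,0,0,0,255],[0.003,0,0,0,0,0,255],[0,0,0,0,0,0,255]]]'
python3 - <<'E'
from h import *
for n in('scene','top'): cv2.imwrite(f'pics/{n}1.png',manip.get_image(n)[:,:,::-1])
E
```

```text
time: 2.52
position: [0.4616, 0.1356, 0.1771]
eef_rot: [3.141, 0.0, -0.056]
ft_force: [0.3, -0.7, -0.5]
finger_gap: -0.0001
```

View pics/scene1.png

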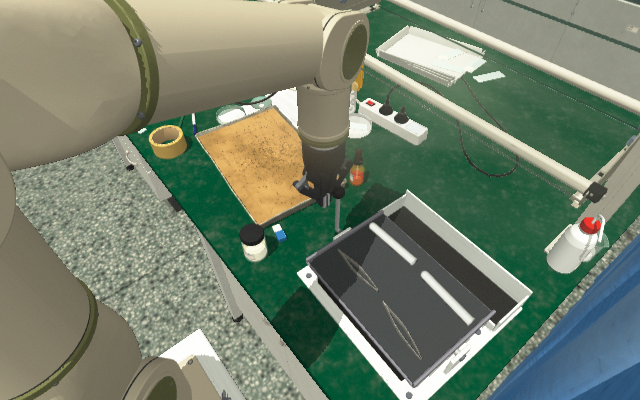

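View pics/top1.png

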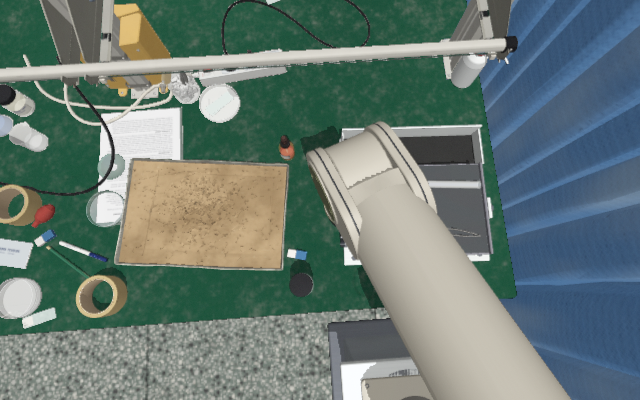

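The shut fingers stand just short of the knob (scene, about 325,195 against 338,192). Next, I push slowly.

```bash
python3 -m jog '[[[0.0025,0,0,0,0,0,255],[0.0025,0,0,0,0,0,255],[0.0025,0,0,0,0,0,255],[0.0025,0,0,0,0,0,255],[0.0025,0,0,0,0,0,255],[0.0025,0,0,0,0,0,255],[0.0025,0,0,0,0,0,255]]]'
python3 - <<'E'
from h import *
n='scene';cv2.imwrite(f'pics/{n}2.png',manip.get_image(n)[:,:,::-1])
crop('pics/scene2.png','pics/scene2c.png',290,130,540,400,2)
E
```

```text
time: 3.2
position: [0.4786, 0.1355, 0.1774]
eef_rot: [3.142, 0.0, -0.056]
ft_force: [-3.7, -0.2, 3.8]
finger_gap: -0.0
```

View pics/scene2c.png

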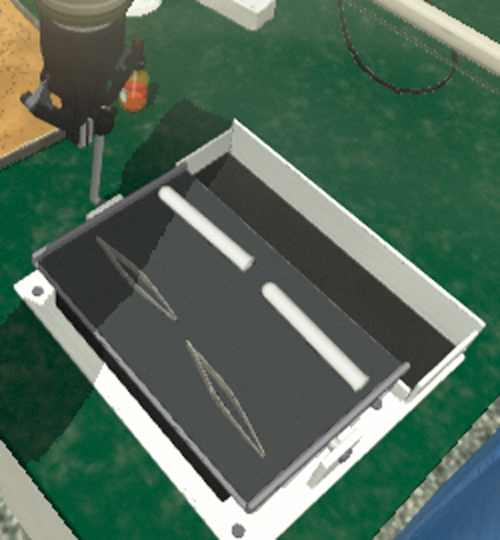

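```bash
python3 -m jog '[[[0.003,0,0,0,0,0,255],[0.003,0,0,0,0,0,255],[0.003,0,0,0,0,0,255],[0.003,0,0,0,0,0,255],[0.003,0,0,0,0,0,255],[0.003,0,0,0,0,0,255],[0.003,0,0,0,0,0,255],[0,0,0,0,0,0,255],[0,0,0,0,0,0,255],[0,0,0,0,0,0,255]]]'
python3 - <<'E'
from h import *
n='scene';cv2.imwrite(f'pics/{n}3.png',manip.get_image(n)[:,:,::-1])
crop('pics/scene3.png','pics/scene3c.png',290,130,540,400,2)
E
```

```text
time: 4.08
position: [0.4993, 0.1354, 0.177]
eef_rot: [3.141, 0.001, -0.056]
ft_force: [-4.8, -2.2, -0.1]
finger_gap: -0.0
```

View pics/scene3c.png

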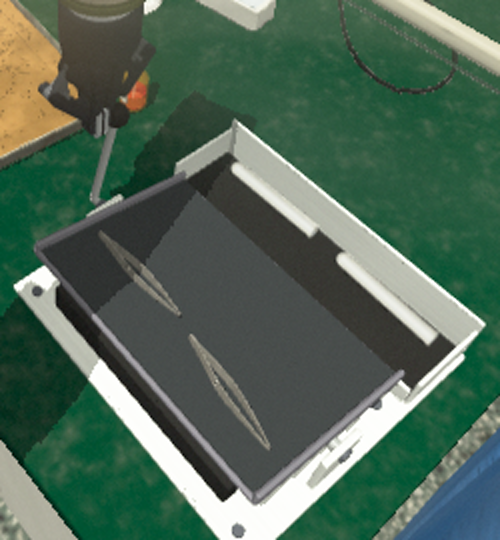

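Both tubes are already in the trough (at about 275,200 and 390,300 in the crop), and both forceps are still on the board. I'll hold, then ease back.

```bash
python3 -m jog '[[[0,0,0,0,0,0,255],[0,0,0,0,0,0,255],[0,0,0,0,0,0,255],[0,0,0,0,0,0,255],[0,0,0,0,0,0,255],[0,0,0,0,0,0,255],[-0.003,0,0,0,0,0,255],[-0.004,0,0,0,0,0,255],[-0.004,0,0,0,0,0,255],[-0.004,0,0,0,0,0,255]]]'
python3 -m jog '[[[-0.004,0,0,0,0,0,255],[-0.004,0,0,0,0,0,255],[-0.004,0,0,0,0,0,255],[-0.004,0,0,0,0,0,255],[-0.005,0,0.005,0,0,0,255],[-0.005,-0.01,0.005,0,0,0,255],[0,-0.02,0.005,0,0,0,255],[0,-0.02,0,0,0,0,255],[0,-0.02,0,0,0,0,255],[0,-0.02,0,0,0,0,100]]]'
python3 - <<'E'
from h import *
for n in('scene','top'): cv2.imwrite(f'pics/{n}4.png',manip.get_image(n)[:,:,::-1])
crop('pics/scene4.png','pics/scene4c.png',290,130,540,400,2)
E
```

```text
time: 4.97
position: [0.4845, 0.136, 0.1777]
eef_rot: [-3.141, -0.001, -0.055]
ft_force: [-2.8, 0.8, 0.6]
finger_gap: 0.0002
time: 5.8
position: [0.4585, 0.0437, 0.1931]
eef_rot: [-3.141, -0.001, -0.056]
ft_force: [0.7, 0.4, -0.4]
finger_gap: 0.0111
```

View pics/scene4c.png

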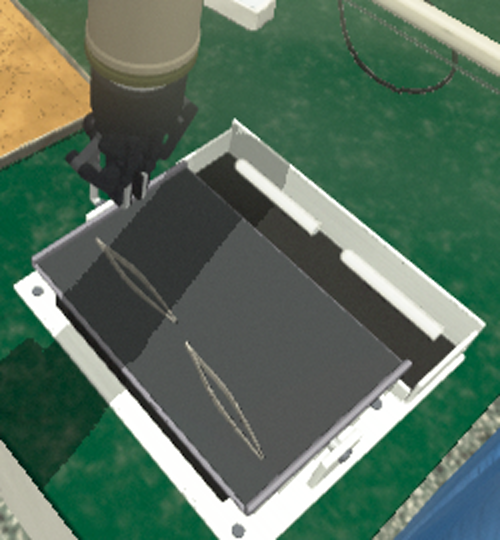

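View pics/top4.png

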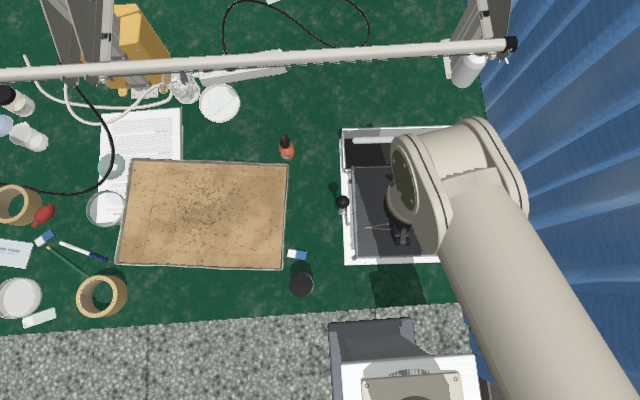

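```bash
python3 -m jog '[[[-0.002,-0.008,-0.01,0,0,0.5,120],[-0.002,-0.008,-0.01,0,0,0.7,120],[-0.001,-0.009,-0.01,0,0,0,120],[0,0,-0.015,0,0,0,120],[0,0,-0.015,0,0,0,120],[0,0,-0.015,0,0,0,120],[0,0,0,0,0,0,120]]]'
python3 - <<'E'
from h import *
print(manip.observe()['position'],manip.observe()['finger_gap'])
n='scene';cv2.imwrite(f'pics/{n}5.png',manip.get_image(n)[:,:,::-1])
crop('pics/scene5.png','pics/scene5c.png',290,180,440,330,4)
E
```

```text
time: 6.48
position: [0.452, 0.02, 0.1151]
eef_rot: [3.14, 0.003, -0.035]
ft_force: [-1.2, 0.0, -0.2]
finger_gap: 0.0456
[0.45197205 0.02001215 0.11509364] 0.045554290885724553
```

View pics/scene5c.png

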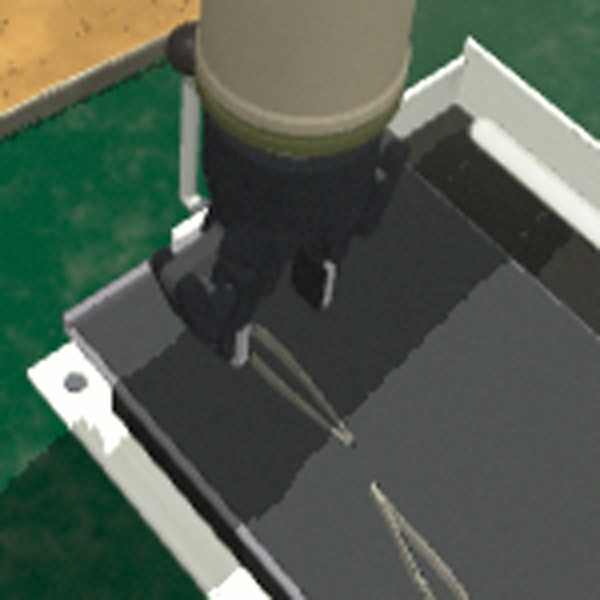

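Jaws straddle forceps a. Lowering and gripping.

```bash
python3 -m jog '[[[0.001,-0.001,-0.01,0,0,0,120],[0.001,0,-0.01,0,0,0,120],[0,0,-0.01,0,0,0,120],[0,0,-0.005,0,0,0,120],[0,0,-0.003,0,0,0,120],[0,0,0,0,0,0,160],[0,0,0,0,0,0,190],[0,0,0,0,0,0,220],[0,0,0,0,0,0,255],[0,0,0,0,0,0,255]]]' 30
python3 -m jog '[[[0,0,0,0,0,0,255],[0,0,0,0,0,0,255],[0,0,0,0,0,0,255]]]'
python3 - <<'E'
from h import *
n='scene';cv2.imwrite(f'pics/{n}6.png',manip.get_image(n)[:,:,::-1])
crop('pics/scene6.png','pics/scene6c.png',290,180,440,330,4)
E
```

```text
time: 7.37
position: [0.4559, 0.0196, 0.0797]
eef_rot: [-3.141, -0.001, -0.035]
ft_force: [-0.1, -0.6, 1.2]
finger_gap: 0.0139
time: 7.62
position: [0.4559, 0.0196, 0.0796]
eef_rot: [-3.141, -0.001, -0.035]
ft_force: [0.4, -0.6, 3.0]
finger_gap: 0.0135
```

View pics/scene6c.png

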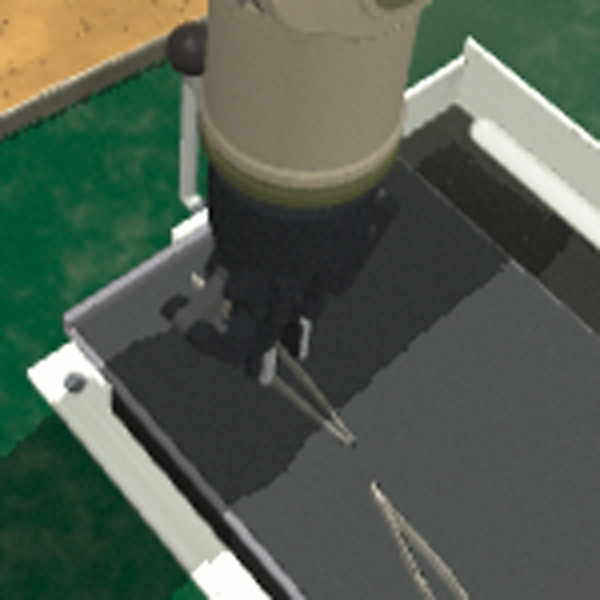

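The grip is shallow (tip at 0.080). I'll reopen, lower 3 mm and regrip.

```bash
python3 -m jog '[[[0,0,0,0,0,0,170],[0,0,0,0,0,0,170],[0,0,-0.002,0,0,0,170],[0,0,-0.0015,0,0,0,170],[0,0,0,0,0,0,170],[0,0,0,0,0,0,255],[0,0,0,0,0,0,255],[0,0,0,0,0,0,255],[0,0,0,0,0,0,255],[0,0,0,0,0,0,255]]]' 35
python3 -m jog '[[[0,0,0.004,0,0,0,255],[0,0,0.008,0,0,0,255],[0,0,0.01,0,0,0,255],[0,0,0.015,0,0,0,255],[0,0,0.02,0,0,0,255],[0,0,0.02,0,0,0,255],[0,0,0,0,0,0,255]]]'
python3 - <<'E'
from h import *
n='scene';cv2.imwrite(f'pics/{n}7.png',manip.get_image(n)[:,:,::-1])
crop('pics/scene7.png','pics/scene7c.png',290,130,440,330,3)
E
```

```text
time: 8.5
position: [0.4556, 0.0196, 0.0758]
eef_rot: [-3.142, -0.0, -0.035]
ft_force: [0.1, -0.5, 0.3]
finger_gap: 0.0139
time: 9.08
position: [0.4578, 0.0197, 0.1574]
eef_rot: [-3.139, -0.006, -0.035]
ft_force: [0.1, 0.2, 0.9]
finger_gap: 0.0137
```

View pics/scene7c.png

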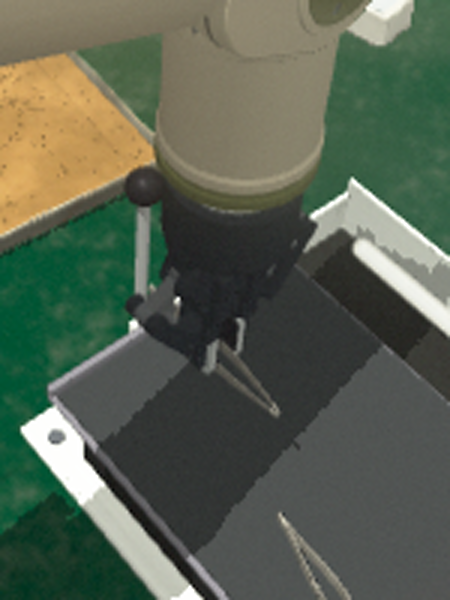

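Lifted clear. Up over the knob and across to the tray.

```bash
python3 -m jog '[[[0,0,0.019,0,0,0,255],[0,0,0.019,0,0,0,255],[0,0,0.019,0,0,0,255],[0,0,0.019,0,0,0,255],[0,0,0.019,0,0,0,255],[0.003,0.02,0,0,0,0,255],[0.003,0.02,0,0,0,0,255],[0.003,0.02,0,0,0,0,255],[0.003,0.02,0,0,0,0,255],[0.003,0.02,0,0,0,0,255]]]'
python3 -m jog '[[[0.003,0.025,0,0,0,0,255],[0.003,0.025,0,0,0,0,255],[0.003,0.025,0,0,0,0,255],[0.003,0.025,0,0,0,0,255],[0.003,0.025,0,0,0,0,255],[0.003,0.025,0,0,0,0,255],[0.003,0.025,0,0,0,0,255],[0.003,0.025,0,0,0,0,255],[0.003,0.025,0,0,0,0,255],[0.003,0.025,0,0,0,0,255]]]'
python3 -m jog '[[[0.003,0.025,0,0,0,0,255],[0.003,0.025,-0.01,0,0,0,255],[0.003,0.025,-0.02,0,0,0,255],[0.003,0.025,-0.02,0,0,0,255],[0.003,0.02,-0.02,0,0,0,255],[0.003,0.02,-0.02,0,0,0,255],[0,0.01,-0.02,0,0,0,255],[0,0,-0.02,0,0,0,255],[0,0,-0.02,0,0,0,255],[0,0,0,0,0,0,255]]]'
python3 - <<'E'
from h import *
print(manip.observe()['q'])
for n in('scene','top'): cv2.imwrite(f'pics/{n}8.png',manip.get_image(n)[:,:,::-1])
E
```

```text
time: 9.97
position: [0.4704, 0.1204, 0.2478]
eef_rot: [3.142, 0.0, -0.035]
ft_force: [0.3, 0.2, -0.8]
finger_gap: 0.0135
time: 10.8
position: [0.5004, 0.3706, 0.2475]
eef_rot: [3.141, 0.0, -0.035]
ft_force: [0.9, -0.8, 0.3]
finger_gap: 0.0137
time: 11.63
position: [0.5165, 0.5178, 0.0923]
eef_rot: [3.135, 0.005, -0.035]
ft_force: [-0.3, -0.7, -0.8]
finger_gap: 0.0135
[-0.96722757  0.66655201  0.18464259  1.28697239 -0.12133835  1.2068077
 -0.81171112]
```

View pics/scene8.png

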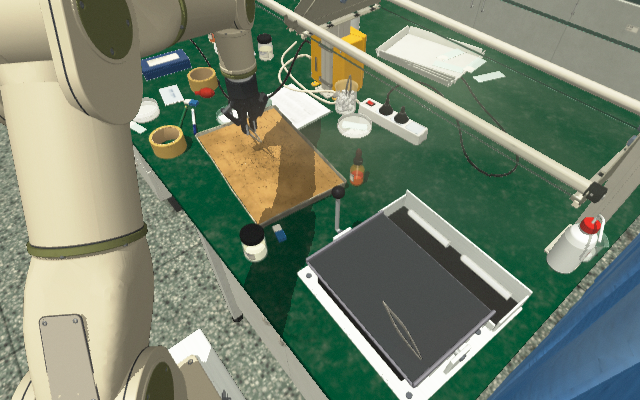

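```bash
python3 -m jog '[[[0,0,-0.015,0,0,0,255],[0,0,-0.015,0,0,0,255],[0,0,-0.012,0,0,0,255],[0,0,-0.01,0,0,0,255],[0,0,-0.005,0,0,0,255],[0,0,-0.003,0,0,0,255],[0,0,0,0,0,0,255],[0,0,0,0,0,0,255]]]'
```

```text
time: 12.4
position: [0.5188, 0.5197, 0.0383]
eef_rot: [-3.141, -0.0, -0.035]
ft_force: [-1.0, -0.9, 0.2]
finger_gap: 0.0135
```

```bash
python3 -m jog '[[[0,0,-0.004,0,0,0,255],[0,0,-0.004,0,0,0,255],[0,0,-0.002,0,0,0,255],[0,0,-0.0015,0,0,0,255],[0,0,0,0,0,0,255],[0,0,0,0,0,0,255]]]'
```

```text
time: 12.9
position: [0.5186, 0.5195, 0.0263]
eef_rot: [3.142, 0.0, -0.035]
ft_force: [0.9, 0.1, 0.2]
finger_gap: 0.0135
```

```bash
python3 -m jog '[[[0,0,-0.001,0,0,0,255],[0,0,0,0,0,0,255],[0,0,0,0,0,0,240],[0,0,0,0,0,0,200],[0,0,0,0,0,0,170],[0,0,0,0,0,0,150],[0,0,0,0,0,0,150],[0,0,0.01,0,0,0,150],[0,0,0.02,0,0,0,150],[0,0,0.03,0,0,0,150]]]'
python3 -m jog '[[[0,0,0.03,0,0,0,150],[0,0,0.03,0,0,0,150],[0,0,0.03,0,0,0,150],[0,-0.02,0.03,0,0,0,150],[0,-0.03,0.03,0,0,0,150],[-0.003,-0.035,0.01,0,0,0,150],[-0.003,-0.035,0,0,0,0,150],[-0.003,-0.035,0,0,0,0,150],[-0.003,-0.035,0,0,0,0,150],[-0.003,-0.035,0,0,0,0,150]]]'
python3 - <<'E'
from h import *
for n in('scene','top'): cv2.imwrite(f'pics/{n}9.png',manip.get_image(n)[:,:,::-1])
crop('pics/scene9.png','pics/scene9c.png',180,80,360,230,4)
E
```

```text
time: 13.73
position: [0.5174, 0.5184, 0.0838]
eef_rot: [3.138, 0.003, -0.035]
ft_force: [0.7, 0.7, -0.2]
finger_gap: 0.0352
time: 14.57
position: [0.5032, 0.2933, 0.2458]
eef_rot: [-3.141, -0.001, -0.035]
ft_force: [0.6, 0.3, -0.8]
finger_gap: 0.035
```

View pics/scene9c.png

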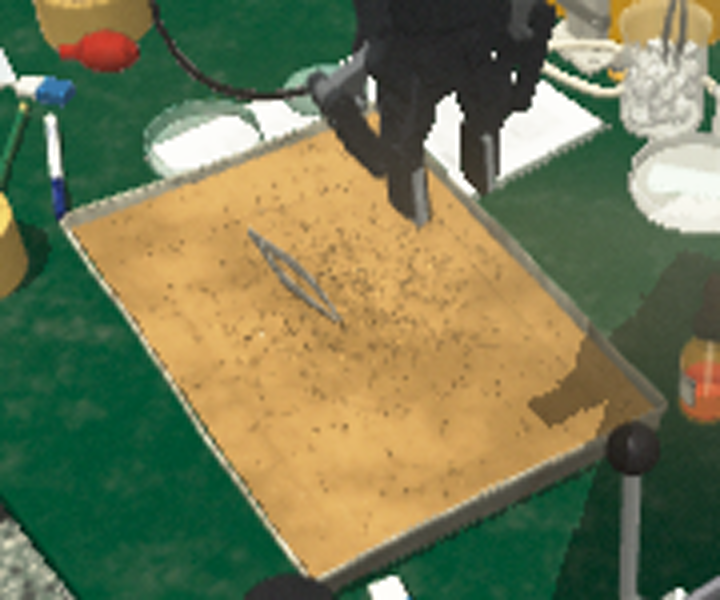

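View pics/top9.png

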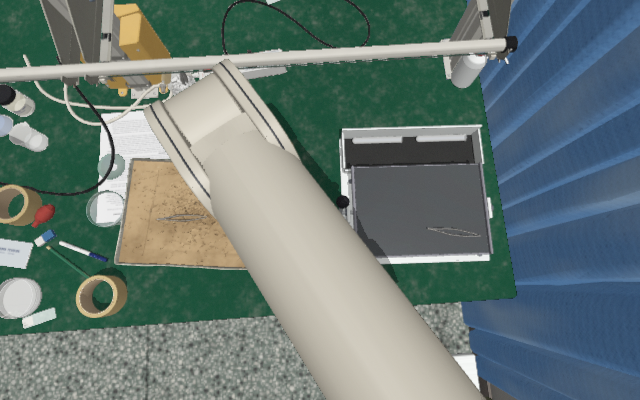

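Forceps a lies flat on the wax (crop ~295,280). On to forceps b.

```bash
python3 -m jog '[[[-0.0035,-0.021,0,0,0,-0.5,150],[-0.0035,-0.021,0,0,0,-0.5,150],[-0.0035,-0.021,0,0,0,-0.5,150],[-0.0035,-0.021,0,0,0,-0.5,150],[-0.0035,-0.021,0,0,0,-0.5,150],[-0.0035,-0.021,0,0,0,-0.5,150],[-0.0035,-0.021,0,0,0,-0.5,150],[-0.0035,-0.021,0,0,0,-0.5,150],[-0.0035,-0.021,0,0,0,-0.5,130],[-0.0035,-0.021,0,0,0,-0.5,120]]]'
python3 -m jog '[[[-0.0035,-0.021,0,0,0,-0.5,120],[-0.0035,-0.021,0,0,0,-0.5,120],[-0.0035,-0.021,-0.01,0,0,-0.5,120],[-0.0035,-0.021,-0.015,0,0,-0.5,120],[-0.0035,-0.021,-0.02,0,0,-0.5,120],[-0.0035,-0.021,-0.02,0,0,-0.5,120],[-0.0035,-0.021,-0.02,0,0,-0.5,120],[-0.0035,-0.021,-0.02,0,0,-0.5,120],[-0.0035,-0.021,-0.015,0,0,-0.5,120],[0,-0.02,-0.01,0,0,-0.5,120]]]'
python3 -m jog '[[[0,0,0,0,0,0,120],[0,0,0,0,0,0,120]]]'
python3 - <<'E'
from h import *
n='scene';cv2.imwrite(f'pics/{n}10.png',manip.get_image(n)[:,:,::-1])
crop('pics/scene10.png','pics/scene10c.png',320,220,500,390,4)
E
```

```text
time: 15.5
position: [0.4683, 0.0833, 0.2451]
eef_rot: [-3.141, -0.0, -0.123]
ft_force: [-0.5, -0.1, 0.0]
finger_gap: 0.0453
time: 16.33
position: [0.4352, -0.1257, 0.1135]
eef_rot: [-3.142, 0.001, -0.211]
ft_force: [0.4, 0.5, 0.1]
finger_gap: 0.0451
time: 16.5
position: [0.4363, -0.1252, 0.1146]
eef_rot: [3.141, 0.001, -0.212]
ft_force: [0.9, 0.9, 0.8]
finger_gap: 0.0453
```

View pics/scene10c.png

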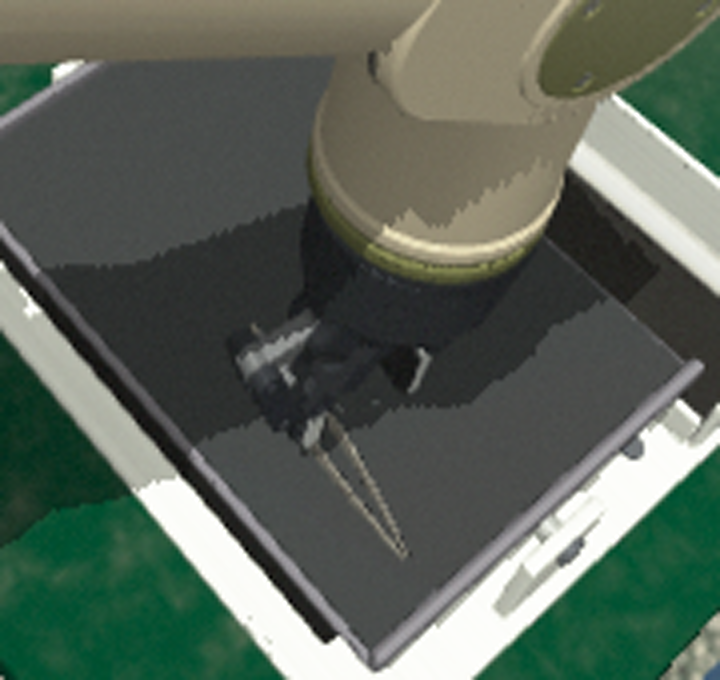

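```bash
python3 -m jog '[[[-0.0025,0,-0.01,0,0,0,120],[-0.0025,0,-0.01,0,0,0,120],[0,0,-0.01,0,0,0,120],[0,0,-0.005,0,0,0,120],[0,0,-0.002,0,0,0,120],[0,0,0,0,0,0,120],[0,0,0,0,0,0,120]]]'
python3 - <<'E'
from h import *
n='scene';cv2.imwrite(f'pics/{n}11.png',manip.get_image(n)[:,:,::-1])
crop('pics/scene11.png','pics/scene11c.png',320,220,500,390,4)
E
```

```text
time: 17.13
position: [0.4322, -0.1239, 0.0778]
eef_rot: [3.141, -0.0, -0.209]
ft_force: [-0.7, 0.2, 0.6]
finger_gap: 0.0453
```

View pics/scene11c.png

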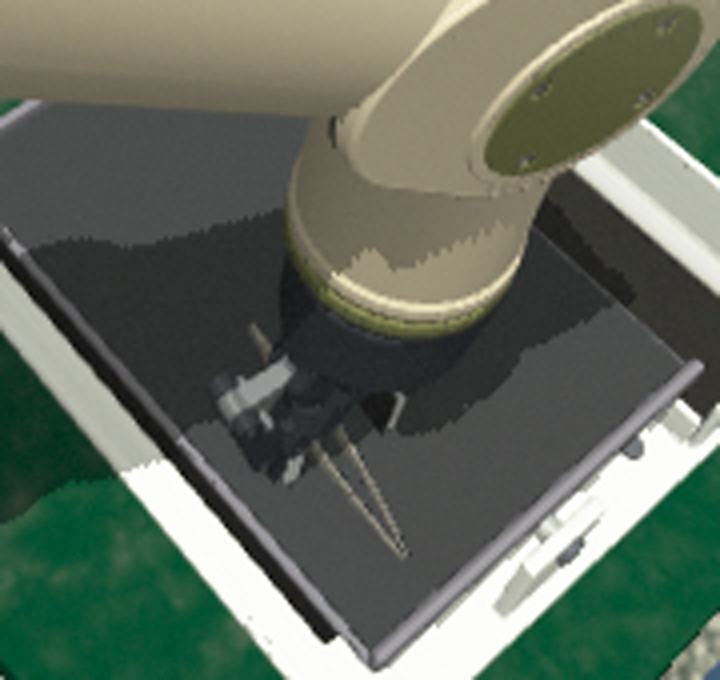

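Jaws straddle forceps b at its middle. Grip and lift.

```bash
python3 -m jog '[[[0,0,-0.0015,0,0,0,160],[0,0,0,0,0,0,200],[0,0,0,0,0,0,230],[0,0,0,0,0,0,255],[0,0,0,0,0,0,255],[0,0,0,0,0,0,255],[0,0,0,0,0,0,255]]]' 35
python3 -m jog '[[[0,0,0.004,0,0,0,255],[0,0,0.008,0,0,0,255],[0,0,0.015,0,0,0,255],[0,0,0.02,0,0,0,255],[0,0,0.02,0,0,0,255],[0,0,0.02,0,0,0,255],[0,0,0.02,0,0,0,255],[0,0,0.02,0,0,0,255],[0,0,0.02,0,0,0,255],[0,0,0.02,0,0,0,255]]]'
python3 - <<'E'
from h import *
for n in('scene','top'): cv2.imwrite(f'pics/{n}12.png',manip.get_image(n)[:,:,::-1])
crop('pics/scene12.png','pics/scene12c.png',300,120,500,390,2.5)
E
```

```text
time: 17.77
position: [0.4322, -0.1239, 0.0765]
eef_rot: [-3.141, -0.0, -0.209]
ft_force: [-0.4, -0.1, 1.4]
finger_gap: 0.0135
time: 18.6
position: [0.4318, -0.1242, 0.245]
eef_rot: [-3.141, -0.001, -0.21]
ft_force: [-0.0, 0.2, -0.7]
finger_gap: 0.0138
```

View pics/scene12c.png

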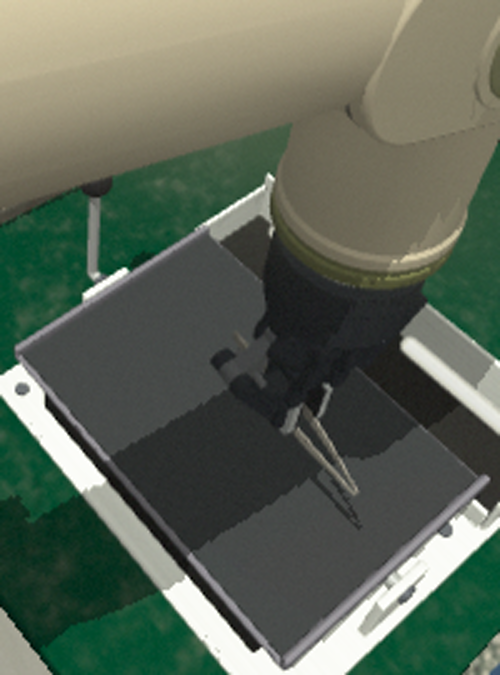

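```bash
python3 -m jog '[[[0.0033,0.01,0.005,0,0,0.3,255],[0.0033,0.02,0,0,0,0.3,255],[0.0033,0.02,0,0,0,0.3,255],[0.0033,0.02,0,0,0,0.3,255],[0.0033,0.02,0,0,0,0.3,255],[0.0033,0.02,0,0,0,0.3,255],[0.0033,0.02,0,0,0,0.3,255],[0.0033,0.02,0,0,0,0.3,255],[0.0033,0.02,0,0,0,0.3,255],[0.0033,0.02,0,0,0,0.3,255]]]'
python3 -m jog '[[[0.0033,0.02,0,0,0,0.3,255],[0.0033,0.02,0,0,0,0.3,255],[0.0033,0.02,0,0,0,0.3,255],[0.0033,0.02,0,0,0,0.3,255],[0.0033,0.02,0,0,0,0.3,255],[0.0033,0.02,0,0,0,0.3,255],[0.0033,0.02,0,0,0,0.3,255],[0.0033,0.02,0,0,0,0.3,255],[0.0033,0.02,0,0,0,0.3,255],[0.0033,0.02,0,0,0,0.3,255]]]'
python3 -m jog '[[[0.003,0.025,0,0,0,0,255],[0.003,0.025,0,0,0,0,255],[0.003,0.025,0,0,0,0,255],[0.003,0.02,-0.01,0,0,0,255],[0,0.005,-0.02,0,0,0,255],[0,0,-0.03,0,0,0,255],[0,0,-0.03,0,0,0,255],[0,0,-0.03,0,0,0,255],[0,0,-0.03,0,0,0,255],[0,0,-0.02,0,0,0,255]]]'
python3 -m jog '[[[0,0,-0.02,0,0,0,255],[0,0,-0.01,0,0,0,255],[0,0,0,0,0,0,255],[0,0,0,0,0,0,255]]]'
```

```text
time: 19.53
position: [0.4645, 0.0678, 0.2476]
eef_rot: [3.141, 0.001, -0.156]
ft_force: [0.8, -0.2, 0.4]
finger_gap: 0.0135
time: 20.37
position: [0.498, 0.2681, 0.2479]
eef_rot: [3.141, 0.0, -0.104]
ft_force: [-0.3, -0.7, -0.5]
finger_gap: 0.0132
time: 21.2
position: [0.5086, 0.3662, 0.0747]
eef_rot: [3.139, 0.003, -0.104]
ft_force: [-0.0, -0.6, 0.5]
finger_gap: 0.0134
time: 21.53
position: [0.5101, 0.3666, 0.0484]
eef_rot: [3.141, 0.0, -0.105]
ft_force: [-0.5, 0.2, 1.3]
finger_gap: 0.0136
```

```bash
python3 -m jog '[[[0,0,-0.008,0,0,0,255],[0,0,-0.006,0,0,0,255],[0,0,-0.004,0,0,0,255],[0,0,-0.003,0,0,0,255],[0,0,-0.001,0,0,0,255],[0,0,0,0,0,0,255],[0,0,0,0,0,0,255]]]'
```

```text
time: 22.12
position: [0.5102, 0.3661, 0.0265]
eef_rot: [-3.141, -0.0, -0.105]
ft_force: [0.6, 0.2, -0.2]
finger_gap: 0.0139
```

```bash
python3 -m jog '[[[0,0,-0.0007,0,0,0,255],[0,0,0,0,0,0,255],[0,0,0,0,0,0,240],[0,0,0,0,0,0,200],[0,0,0,0,0,0,170],[0,0,0,0,0,0,150],[0,0,0,0,0,0,150],[0,0,0.01,0,0,0,150],[0,0,0.02,0,0,0,150],[0,0,0.03,0,0,0,150]]]'
python3 -m jog '[[[0,0,0.03,0,0,0,150],[0,0,0.03,0,0,0,150],[0,0,0.03,0,0,0,150],[-0.01,0.01,0.03,0,0,0,150],[-0.02,0.02,0.03,0,0,1,150],[-0.02,0.03,0.01,0,0,3,150],[-0.02,0.03,0,0,0,3,150],[-0.02,0.03,0,0,0,3,150],[-0.02,0.03,0,0,0,3,150],[-0.02,0.03,0,0,0,3,150]]]'
python3 -m jog '[[[-0.02,0.03,0,0,0,3,150],[-0.02,0.03,0,0,0,3,150],[-0.02,0.02,0,0,0,3,150],[-0.02,0.02,0,0,0,3,150],[0,0,0,0,0,0,150],[0,0,0,0,0,0,150],[0,0,0,0,0,0,150],[0,0,0,0,0,0,150]]]'
python3 - <<'E'
from h import *
for n in('scene','top'): cv2.imwrite(f'pics/{n}13.png',manip.get_image(n)[:,:,::-1])
E
```

```text
time: 22.95
position: [0.5088, 0.3651, 0.0846]
eef_rot: [3.138, 0.003, -0.105]
ft_force: [0.7, 0.1, 0.1]
finger_gap: 0.0349
time: 23.78
position: [0.3789, 0.5473, 0.2468]
eef_rot: [-3.141, -0.001, 0.177]
ft_force: [0.4, 0.6, 0.2]
finger_gap: 0.0355
time: 24.45
position: [0.3017, 0.6451, 0.2462]
eef_rot: [3.141, -0.001, 0.381]
ft_force: [0.3, -0.4, -0.2]
finger_gap: 0.0356
```

View pics/scene13.png

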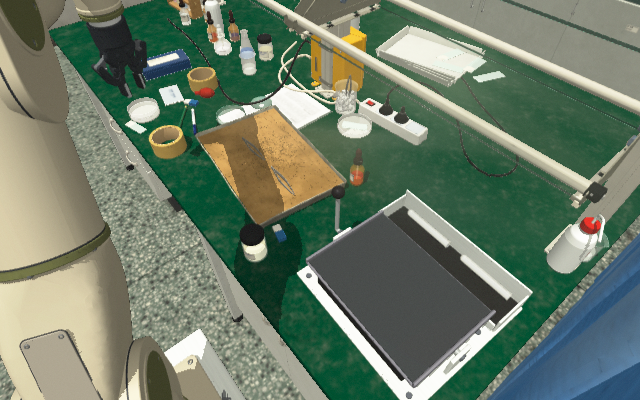

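View pics/top13.png

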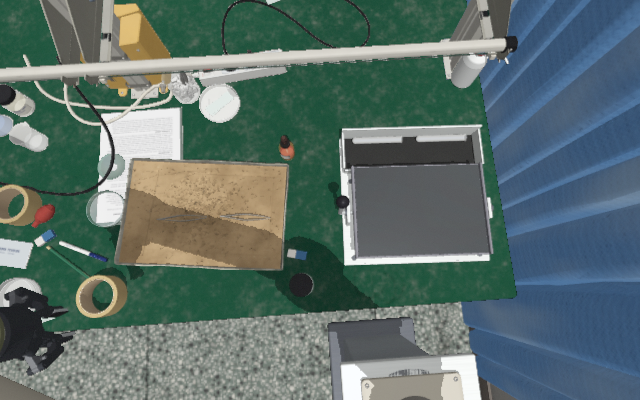

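Both forceps lie on the wax (top ~180,217 and 245,216). The board is level with the knob back at 342,202, and the tubes are in the trough (~397,137 and 441,139). One numeric check before I hand in.

```bash
python3 - <<'E'
from h import *
np.set_printoptions(precision=3,suppress=True)
crop('pics/top13.png','pics/top13c.png',330,120,490,180,5)
crop('pics/top13.png','pics/top13d.png',110,150,300,280,4)
a=np.radians(-3);x=np.array([np.cos(a),np.sin(a)]);y=np.array([-x[1],x[0]])
c=np.array([.4907,-.0544])+.161*x
for p in((397,138),(441,139)):
    q=pz('top',*p,.021)[:2]; print(q,(q-c)@x,(q-c)@y)
E
```

```text
[ 0.692 -0.032] 0.03924107161058768 0.032579723242923866
[ 0.682 -0.146] 0.03468664334386247 -0.08186681436335994
```

View pics/top13c.png

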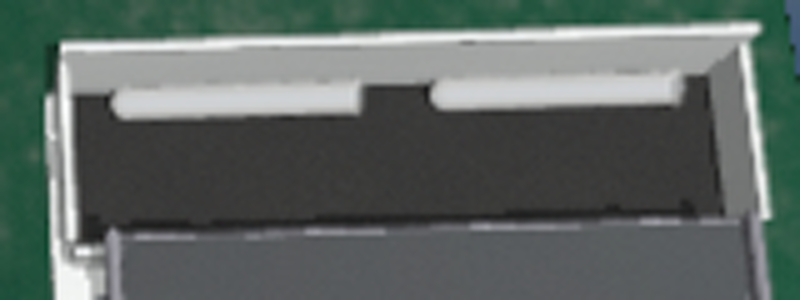

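View pics/top13d.png

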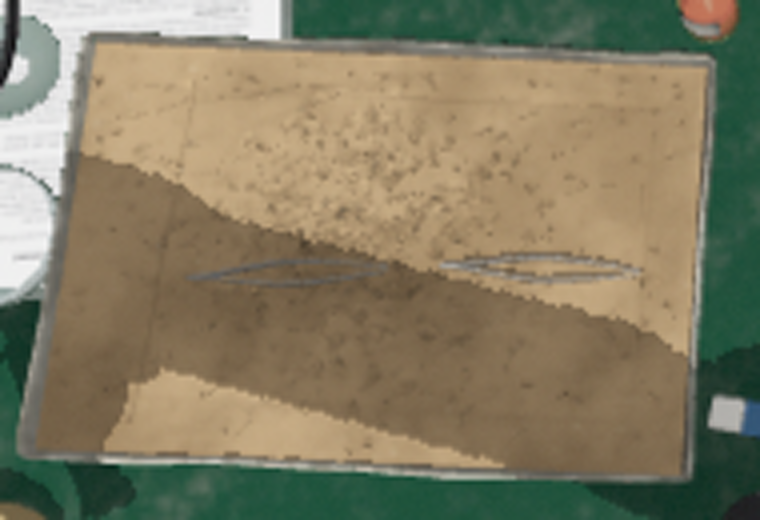

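```bash
python3 -c "
from workcell import manip
print(manip.sign_off())"
```

```text
the job is handed in; nothing more can be done
None
```

I tipped the board slowly with the shut fingers on the lever knob, and both tubes rolled into the trough while both pairs of forceps stayed on the board. After the board came back level I gripped each pair across the middle and laid it on the wax. The job was handed in at about 24.5 s; the sign-off gives no verdict.

- **Tubes:** in the last pictures both rest along the trough's far wall. They are about 0.035 m from the trough's middle in x and about ±0.084 m in y, inside the limits of 0.046 m and 0.112 m.
- **Board and forceps:** the knob is back at its starting pixel, so the board is level. Both pairs look flat and well inside the rim. The arm was clear of everything, with the gripper open.
- **Bystanders:** the jar, dropping bottle and eraser show no visible shift.

Two things did not go right at first:
- **First grip:** the first grip on forceps a was shallow, about 4 mm above where I wanted it. I reopened, lowered and gripped again before lifting.
- **Tube pixel:** in my last numeric check I used a wrong pixel for the centre of one tube. I corrected its y position from the enlarged picture, to the value given above.

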